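# Hang a link plate beside the gusset on the parts hook

### The job

Take the long link plate with the rectangular eye out of the wooden rack and hang it by its eye on the hook, in front of the gusset plate already there. With the hung link, push the gusset back along the hook until it meets the clamp collar, and press the pair home with about 6 N, gently: never more than 12 N between the plates. Leave both hanging freely with their faces touching; the gusset must never be lifted or come off the hook, and nothing else may be disturbed.

Things in the scene. Friction and masses are not known exactly. Their poses are not given: they have to be found in the camera images.
- link: The part to hang: bare aluminium plate 8 mm thick (own x), 44 mm wide (y), 144 mm tall (z), about 0.13 kg. Origin: centre of underside. A through eye 20 mm wide, 24 mm tall spans heights 75 to 99 mm; above it is a grip tab 32 mm wide, 45 mm tall. Stands upright in one of the rack's slots, its x along the rack's x. Either face may go first.
- link_eye (a point): Centre of the link's eye, 87 mm above the link's underside; axes as the link's.
- gusset: The part already hanging: bare aluminium plate, 8 mm thick (own x, along the prong; -x to the open end), 96 mm tall, 70 mm wide in its lower 45 mm, 44 mm above. Origin: centre of underside. Its eye, 20 wide x 24 mm, spans heights 60 to 84 mm, with only 12 mm of metal above. Hangs from the eye's upper edge, clear of the collar; slides easily (under 1.5 N).
- gusset_eye (a point): Centre of the gusset's eye, 72 mm above its underside.
- stand: Fixed steel hook stand: base plate 100 x 100 x 12 mm, an 18 mm square post, and a level prong, a 10 mm square bar with its axis 165 mm above the bench (upper face 170 mm), running from the post's face (x = 0) along the stand's own -x to a raised lip. Nothing stands above the prong. Origin: on the bench under the prong's root; z up.
- prong_bend (a point): On the prong's axis where the lip begins: stand x = -105 mm, 165 mm above the bench; axes as the stand's. From here the bar bends upward by 25 degrees and ends at x = -122 mm, its highest point 12 mm above the prong's axis.
- prong_root (a point): On the prong's axis at the post's face, 165 mm above the bench; axes as the stand's. Near here a steel clamp collar (30 mm round) with a rubber front face (33 mm round) is clamped on the prong. Its place differs every time and is not measured: front face 18 to 50 mm from this point, 6 mm or more behind the gusset. Feel for it. The rubber gives about 0.2 mm per newton.
- rack: Fixed wooden rack 130 (own x) x 70 (own y) x 35 mm with two slots at x = -32 and +32 mm, each 11 mm wide in x, 25 mm deep, running the full width along y; slot floors 10 mm above the bench. Origin: centre of its underside.
- strip: Bystander in the rack's other slot: plain aluminium strip 8 x 44 x 110 mm without an eye, upright. Origin: centre of underside.
- screwdriver: Bystander: loose screwdriver lying on the bench, about 200 mm long.
- mug: Bystander: white ceramic mug, 90 mm tall, 76 mm across. Origin: centre of underside.
- motor: Bystander: small upright cylindrical motor, 36 mm across, 62 mm tall with shaft. Origin: centre of underside.
- wheel: Bystander: black plastic wheel lying flat, 64 mm across, 18 mm tall. Origin: centre of underside.
- spacer: Bystander: upright steel spacer, 20 mm across, 35 mm tall. Origin: centre of underside.
- jar: Bystander: closed jar, 60 mm across, 75 mm tall. Origin: centre of underside.
Mind the look-alikes: they are no part of the job. What is shaped like the link but blue or orange is not meant.

How it is judged (in metres and radians):
On the way, in this order (a step that is already met when the one before it is completed fails the run):
1. the link is lifted clear of the rack (height (world z) of link above 0.05 m), for 0.1 s.
2. the link hangs by its eye on the prong, in front of the gusset (x of link_eye in the frame of stand between -0.102 and -0.012 m and y of link_eye in the frame of stand between -0.008 and 0.008 m and z of link_eye in the frame of stand between 0.15 and 0.162 m and x of link_eye in the frame of gusset below -0.007 m and contact force between link and stand above 0.3 N), for 0.1 s.
3. the link presses the gusset home against the collar with at least 4 N for 0.2 s (x of link_eye in the frame of stand between -0.102 and -0.012 m and y of link_eye in the frame of stand between -0.008 and 0.008 m and z of link_eye in the frame of stand between 0.15 and 0.162 m and x of gusset_eye in the frame of stand between -0.102 and -0.012 m and y of gusset_eye in the frame of stand between -0.008 and 0.008 m and z of gusset_eye in the frame of stand between 0.15 and 0.162 m and contact force between link and gusset above 4 N), for 0.2 s.
At the end, for the whole second after the job is handed in: link and gusset both hang at rest by their eyes on the level part of the prong, the link on the open-end side, its face square to the prong within 0.15 rad and no more than 2.8 mm from the gusset's face (x of link_eye in the frame of stand between -0.102 and -0.012 m and y of link_eye in the frame of stand between -0.008 and 0.008 m and z of link_eye in the frame of stand between 0.15 and 0.162 m and x of gusset_eye in the frame of stand between -0.102 and -0.012 m and y of gusset_eye in the frame of stand between -0.008 and 0.008 m and z of gusset_eye in the frame of stand between 0.15 and 0.162 m and x of link_eye in the frame of gusset between -0.0108 and -0.006 m and angle between the x axis of link and the x axis of stand, either way round below 0.15 rad and linear speed of each of link, gusset below 0.02 m/s); the robot touches nothing.
It fails at once if more than 12 N between the link and the gusset (contact force between link and gusset above 12 N).
It fails at once if more than 25 N between the link and the hook stand (contact force between link and stand above 25 N).
It fails at once if the gusset is lifted more than 10 mm or falls off the prong (z of gusset_eye in the frame of stand above 0.168 m or z of gusset_eye in the frame of stand below 0.14 m or x of gusset_eye in the frame of stand below -0.108 m).
It fails at once if a bystander (strip, screwdriver, mug, motor, wheel, spacer, jar) is moved more than 30 mm (distance of any of strip, screwdriver, mug, motor, wheel, spacer, jar from where it was at the start of the episode above 0.03 m).
It also fails if it takes over 64 s, if anything falls off the work surface, if the arm or the gripper's body presses on something with over 40 N, if the wrist force passes 120 N, or if a joint passes its speed limit or range.

### The arm

A 6-joint arm with a two-finger parallel gripper is mounted at the origin on the work surface. World frame = base frame: x ahead of the robot, y to its left, z up, the work surface at z = 0. Lengths are in mm, angles in degrees, forces in N, time in s.
With the tool pointing down it reaches from about 350 to 850 mm from the base axis. Payload 8.1 kg.
Tool frame: the origin (TCP) lies midway between the tips of the shut fingers; the grasp point (between the pads) lies 19 mm behind it; z points along the fingers, y is the line along which they close (so a half turn about z gives the same grasp; the last joint's range is limited). The gripper opens to 85 mm and grips with 20 to 120 N. Pads are 22 mm wide; open, the fingers measure 114 mm over their backs; the gripper's body (76 mm by 85 mm) begins 54 mm behind the grasp point. The pads swing forward as they close: fully open they stand 13 mm farther back than shut.
Start: joints at [-69.695, 7.471, 85.268, -0, 87.261, -4.893], TCP at [255.475, -542.898, 231.292] pointing down, gripper open.
Joint ranges: [-169.43, 169.43], [-51.17, 129.36], [1.28, 143.12], [-76.62, 256.62], [0, 156.53], [-152.29, 152.29]. Speed limits (degrees/s): [136.94, 136.94, 159.86, 180, 180, 180].

### API

Orientations are given as [roll, pitch, yaw] about the fixed x, y, z axes, in that order (R = Rz(yaw) Ry(pitch) Rx(roll)).
In Python, from bench import sense, snapshot, camera_params, hand_in, masks_of, pinpoint gives the robot as it stands.
- The arm moves only by the tool step_arm, never from a script. Its argument "targets" is a list of rows, each an object with "angular": the turn, a rotation vector about the tool's x, y, z scaled (see below), a list of three; "dp": the shift along the tool's x, y, z scaled (see below), a list of three; "fingers": the closure, from 0 (fully open) to 1 (shut). A call has exactly 8 rows; each row is the pose to reach, as a shift and turn from the pose commanded when the call began, along the tool's axes at that moment, turning the shorter way round; what a row does not reach only later rows make up. The controller multiplies each number of a shift by 0.2 m and each number of a turn by 180 degrees. A row lasts 1/8 s, in which the tool goes at most 62.5 mm and 10.7 degrees, less where a joint would pass 70% of its speed; a pose out of reach is approached as far as the arm can. A call with a number of a shift or a turn outside -1 to 1 is refused whole. A call with a gripper value outside its range is refused whole. The fingers move at their own pace and stop on an object; "newtons" is the grip in N (left out, the last holds). Time passes only in rows, so rows that repeat a pose let the fingers close, or fill a call up. It gives the time, the measured TCP pose, the force, the opening and the grip force at its end, in the units of the state.
- sense(): the state, without advancing time (a new reading comes with each control period).
- snapshot(name): name is "side" or "top"; returns the picture (384x512x3 uint8, blue, green, red); there is no depth.
- camera_params(name): a dict with "vfov" (degrees; the focal length in pixels is half the picture's height over the tangent of half this angle, whatever the lens; pixels are square), "cx", "cy" (the principal point, pixels), "R" (3x3) and "t" (3): a world point X has camera coordinates R X + t. Camera axes: x right, y down, z forward; pixel columns grow to the right and rows downward; lengths in mm; the calibration is good to about 2 mm. A picture is of the moment at which its call begins. camera_params takes no time and is no camera call.
- hand_in(): hands the job in; it is judged then, once.
Trained networks look in the newest picture that a camera, given by its name, has taken for a name from the list of things; names that differ only in an ending like _2 or _b are one class to them, and where a whole thing is asked for, a point or a joint stands for the part that bears it (a point fixed in the world has none). Each returns a list of dicts, best first, with "conf" (0 to 1); they miss things now and then, are a little off and sometimes report something else, mostly with a low value. They report only what shows in the picture. A call takes as long as a camera call. They do not tell look-alikes from the thing itself.
- masks_of(camera, label): "pixels" (384x512 bool, what is visible of it) and "at" ([column, row] in pixels, amid what is visible of it).
- pinpoint(camera, label): "at" ([column, row] in pixels: a listed point, or the origin of a listed thing).
The state is a dict: "time": time; "joint_pos": joint angles; "qd": joint speeds; "joint_efforts": joint torques, N m; "tool_pos": TCP position; "tcp_rot": TCP orientation; "ft_force": force on the tool from outside, world axes, zero at the start; "wrist_torque": the same for the moment, N m; "finger_gap": finger opening in mm; "grip_force": force on a finger pad.
Only numpy, scipy, OpenCV 4.12 (cv2) and the standard library are available. Lean on these libraries where they do the work, as an engineer would, in place of code of your own. Each camera call takes 0.05 s, during which the arm holds its last target. There are 200 camera calls.

## Working session

There is one attempt and no reset: what is moved stays moved. The work goes in short steps, Python scripts to look and compute and a tool call to move; the robot and the scene stay as the last step left them, time stands still between calls to the robot, and variables do not carry over. Pictures are saved under pics/ and viewed, at most 10 in all, crops included, and the job is handed in when it is done.

Besides the shell and the picture viewer there is one more tool, called after "Request:" as name(argument=value, ...), one argument or row to a line, values as JSON. step_arm: Moves the arm, as the interface text tells. Its arguments: {"type":"object","properties":{"targets":{"type":"array","items":{"type":"object","properties":{"angular":{"type":"array","items":{"type":"number","minimum":-1,"maximum":1}},"dp":{"type":"array","items":{"type":"number","minimum":-1,"maximum":1}},"fingers":{"type":"number"}}}},"newtons":{"type":"number"}},"required":["targets"]}

```bash
mkdir -p pics
cat > h.py <<'E'
import numpy as np, cv2
from bench import *
def cam(n):
    p=camera_params(n); f=192/np.tan(np.radians(p['vfov'])/2)
    return f,p['cx'],p['cy'],np.array(p['R']),np.array(p['t'])
def ray(n,uv):
    f,cx,cy,R,t=cam(n); d=R.T@np.array([(uv[0]-cx)/f,(uv[1]-cy)/f,1]); return -R.T@t,d/np.linalg.norm(d)
def atz(n,uv,z):
    o,d=ray(n,uv); return o+d*(z-o[2])/d[2]
def tri(a,ua,b,ub):
    o1,d1=ray(a,ua);o2,d2=ray(b,ub)
    s=np.linalg.lstsq(np.c_[d1,-d2],o2-o1,rcond=None)[0]
    p,q=o1+s[0]*d1,o2+s[1]*d2
    return (p+q)/2,np.linalg.norm(p-q)
def proj(n,X):
    f,cx,cy,R,t=cam(n); c=R@np.array(X,float)+t; return np.array([cx+f*c[0]/c[2],cy+f*c[1]/c[2]])
E
cat > a.py <<'E'
from h import *
np.set_printoptions(precision=1,suppress=True)
for n in('side','top'):
    cv2.imwrite(f'pics/{n}0.png',snapshot(n))
    o,_=ray(n,(256,192)); print(n,'cam at',o,cam(n)[0])
L='link link_eye gusset gusset_eye stand prong_bend prong_root rack strip'.split()
D={}
for l in L:
    for n in('side','top'):
        r=pinpoint(n,l); D[n,l]=r
        print(n,l,[(np.round(x['at'],1).tolist(),round(x['conf'],2)) for x in r[:4]])
    if D['side',l] and D['top',l]: print('   tri',*tri('side',D['side',l][0]['at'],'top',D['top',l][0]['at']))
print(sense())
E
python3 a.py
```

```text
side cam at [ 76.6 698.3 827. ] 391.41379292404946
top cam at [436.5 -16.7 985.8] 365.0538794471719
side link [([216.8, 306.0], 0.84), ([282.0, 283.2], 0.84), ([244.2, 278.8], 0.79)]
top link [([193.3, 258.8], 0.81), ([141.9, 221.1], 0.47), ([180.6, 224.4], 0.39)]
   tri [449.2 207.7 -55.4] 156.17109052943152
side link_eye [([212.9, 282.5], 0.87), ([278.9, 264.5], 0.78), ([239.2, 258.0], 0.76), ([300.4, 202.5], 0.42)]
top link_eye [([189.4, 259.1], 0.77), ([135.9, 219.4], 0.72), ([234.2, 151.3], 0.52), ([172.8, 222.7], 0.41)]
   tri [453.7 204.3  35.8] 160.44028691838272
side gusset [([283.9, 172.0], 0.84)]
top gusset [([112.8, 251.1], 0.69), ([329.0, 181.2], 0.59)]
   tri [394.2 196.3 402.6] 56.030736149131286
side gusset_eye [([289.6, 154.8], 0.79)]
top gusset_eye [([336.2, 176.4], 0.49)]
   tri [ 584.8 -206.2  143.8] 18.675411629852398
side stand [([300.2, 201.5], 0.69), ([290.8, 150.8], 0.51), ([236.0, 260.2], 0.16)]
top stand [([313.7, 213.7], 0.98)]
   tri [ 511.9 -172.5    8.6] 9.235424929552327
side prong_bend [([279.9, 144.5], 0.9), ([215.1, 223.6], 0.45)]
top prong_bend [([345.3, 162.5], 0.58)]
   tri [ 621.5 -220.9  160.1] 3.572226470031172
side prong_root [([299.6, 158.2], 0.77)]
top prong_root [([332.1, 204.4], 0.91)]
   tri [ 526.9 -187.3  161.8] 3.37119458874021
side rack [([232.8, 275.3], 0.87)]
top rack [([186.6, 216.0], 0.85)]
   tri [509.8 175.6  -8.1] 10.304976912651382
side strip [([226.7, 262.8], 0.62)]
top strip [([187.6, 198.7], 0.49)]
   tri [547.2 166.6  12. ] 7.378402573505076
{'time': 1.0, 'joint_pos': array([-69.7,   7.5,  85.3,   0. ,  87.3,  -4.9]), 'qd': array([-0. ,  0.1,  0.1, -0. ,  0. ,  0. ]), 'joint_efforts': array([  0. , -56.9, -50.1,  -0. ,   0. ,  -0. ]), 'tool_pos': array([ 255.5, -542.9,  231.3]), 'tcp_rot': array([180. ,  -0. ,  25.2]), 'ft_force': array([-0.1, -0.4,  0.3]), 'wrist_torque': array([ 0.1, -0.1,  0. ]), 'grip_force': 0.0, 'finger_gap': 85.25721554777449}
```

View pics/side0.png

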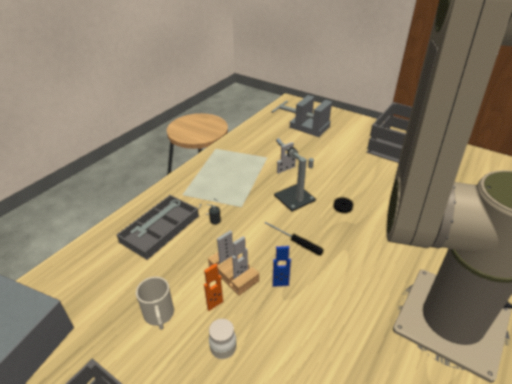

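View pics/top0.png

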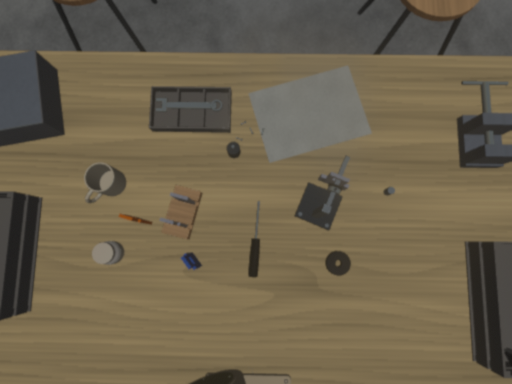

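The top view shows the rack at (182,212) and the stand at (320,205), with the prong running up-right to (346,158). There are three link-shaped candidates:
- **Orange:** side (213,287), top (136,218).
- **Blue:** side (281,267), top (191,262).
- **Bare grey, in the rack slot:** side (240,258), top (173,223). This one fits the description.

I'll confirm it in one enlarged crop.

```bash
cat > b.py <<'E'
from h import *
np.set_printoptions(precision=1,suppress=True)
a=cv2.imread('pics/side0.png');b=cv2.imread('pics/top0.png')
def crop(im,u,v,w,h,k): return cv2.resize(im[v:v+h,u:u+w],None,fx=k,fy=k,interpolation=cv2.INTER_CUBIC)
c1=crop(a,195,225,66,74,6)[:, :396]; c2=crop(b,150,175,66,74,6)
c3=crop(a,262,132,66,25*3-1,6) if 0 else None
cv2.imwrite('pics/crop_rack.png',np.hstack([c1,c2]))
c1=crop(a,262,132,66,82,6); c2=crop(b,290,148,66,82,6)
cv2.imwrite('pics/crop_hook.png',np.hstack([c1,c2]))
print('eye',*tri('side',(239.2,258),'top',(172.8,222.7)))
print('link org',*tri('side',(244.2,278.8),'top',(180.6,224.4)))
for l in('rack','stand','link','strip','gusset'):
    for n in('side','top'):
        for r in masks_of(n,l)[:4]:
            m=r['pixels'].astype(np.uint8); 
            if m.sum()<3: continue
            rc=cv2.minAreaRect(cv2.findNonZero(m)); q=cv2.boxPoints(rc)
            print(n,l,round(r['conf'],2),np.round(r['at'],1),m.sum(),np.round(q,1).tolist())
            if l=='rack': print('   z35',[np.round(atz(n,x,35)[:2],1).tolist() for x in q])
E
python3 b.py
```

```text
eye [481.8 187.3  91.3] 0.6959212162301734
link org [477.7 182.6   9.7] 8.316284564107283
side rack 0.64 [231.7 277.5] 802 [[204.0, 263.6000061035156], [223.8000030517578, 241.39999389648438], [261.6000061035156, 275.0], [241.8000030517578, 297.20001220703125]]
   z35 [[578.1, 216.3], [585.0, 123.4], [432.0, 162.0], [433.7, 245.4]]
side stand 0.74 [296.9 192.4] 1069 [[261.70001220703125, 141.8000030517578], [300.0, 132.89999389648438], [316.70001220703125, 205.5], [278.5, 214.39999389648438]]
top stand 0.77 [318.3 207.5] 1731 [[292.79998779296875, 216.10000610351562], [323.1000061035156, 145.3000030517578], [359.0, 160.6999969482422], [328.70001220703125, 231.39999389648438]]
top stand 0.65 [183.1 214.5] 1181 [[160.60000610351562, 231.60000610351562], [175.39999389648438, 183.39999389648438], [202.6999969482422, 191.8000030517578], [187.8000030517578, 240.0]]
side link 0.88 [216.  287.2] 588 [[202.3000030517578, 266.1000061035156], [220.0, 264.5], [223.8000030517578, 306.79998779296875], [206.10000610351562, 308.3999938964844]]
side link 0.85 [280.9 266.5] 603 [[271.8999938964844, 28
[... 590 characters left out ...]
99389648438, 223.6999969482422]]
top link 0.41 [171.7 221.9] 103 [[159.39999389648438, 220.60000610351562], [160.3000030517578, 216.8000030517578], [186.60000610351562, 223.39999389648438], [185.6999969482422, 227.1999969482422]]
side strip 0.95 [225.6 242.6] 392 [[216.3000030517578, 231.89999389648438], [231.8000030517578, 230.8000030517578], [234.0, 261.1000061035156], [218.39999389648438, 262.20001220703125]]
side gusset 0.57 [281.8 162. ] 319 [[277.0, 143.0], [294.0, 143.0], [294.0, 171.0], [277.0, 171.0]]
top gusset 0.79 [331.1 180.5] 284 [[317.1000061035156, 179.60000610351562], [321.6000061035156, 167.1999969482422], [350.8999938964844, 177.89999389648438], [346.5, 190.3000030517578]]
```

View pics/crop_rack.png

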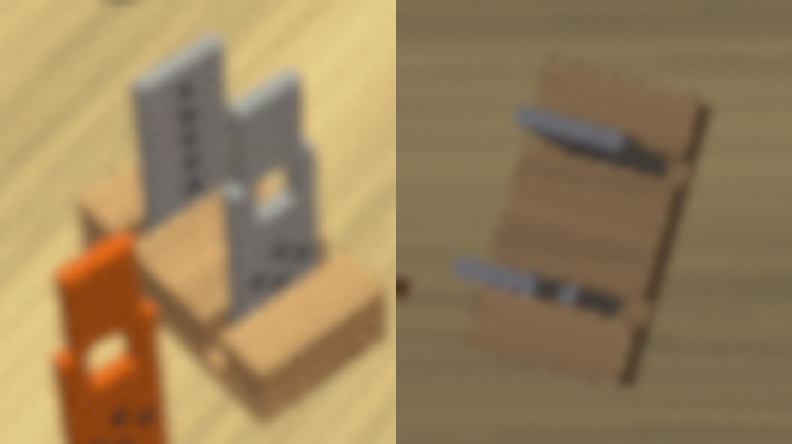

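View pics/crop_hook.png

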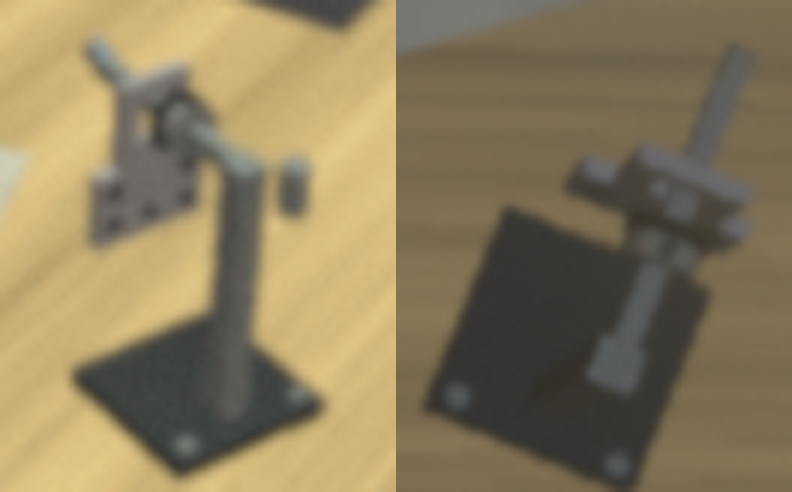

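The crop confirms the link: it is the bare grey plate with a tab and eye in the slot nearest the robot, at side (240,258) and top (173,223). The plain strip is the taller-looking plate at side (226,245). The hook view shows the gusset mid-prong, with the open end pointing away from the robot. Next I fit the poses.

```bash
cat > c.py <<'E'
from h import *
from scipy.optimize import least_squares
np.set_printoptions(precision=2,suppress=True)
print('topR',cam('top')[3]); 
P=lambda p,X:np.array([p[0]+np.cos(p[2])*X[0]-np.sin(p[2])*X[1],p[1]+np.sin(p[2])*X[0]+np.cos(p[2])*X[1],X[2]])
# base yaw
c=[atz('top',q,12)[:2] for q in((308.2,182.5),(342.3,196.3),(329.3,229.7),(294.8,216))]
for i in range(4):
    d=c[(i+1)%4]-c[i]; print('base edge',np.linalg.norm(d),np.degrees(np.arctan2(d[1],d[0])))
print('base centre',sum(c)/4)
obs=[('side',(279.9,144.5),(-105,0,165)),('top',(345.3,162.5),(-105,0,165)),('side',(299.6,158.2),(0,0,165)),('top',(332.1,204.4),(0,0,165)),('top',(313.7,213.7),(0,0,0)),('side',(300.2,201.5),(0,0,0)),('top',(347,156),(-122,0,176)),('side',(278.2,140),(-122,0,174))]
f=lambda p:np.concatenate([proj(n,P(p,X))-u for n,u,X in obs])
r=least_squares(f,[527,-187,np.radians(159)],loss='soft_l1',x_scale=[1,1,.01])
print('stand',r.x[:2],np.degrees(r.x[2]));print(f(r.x).reshape(-1,2))
g=[tuple(x) for x in()]
o,d=ray('top',(336.2,176.4))
for z,u in((158,(336.2,176.4)),):
    w=atz('top',u,z)[:2]-r.x[:2]; a=r.x[2]; print('gusset eye stand xy',w@[np.cos(a),np.sin(a)],w@[-np.sin(a),np.cos(a)])
rk=[atz('top',q,35)[:2] for q in((174.8,185.3),(199.5,191.7),(187.5,238.7),(162.3,232.5))]
for i in range(4):
    d=rk[(i+1)%4]-rk[i]; print('rack edge',np.linalg.norm(d),np.degrees(np.arctan2(d[1],d[0])))
print('rack c',sum(rk)/4,'pin',atz('top',(186.6,216),0))
print('eye top@97',atz('top',(172.8,222.7),97),'side@97',atz('side',(239.2,258),97))
print('org top@10',atz('top',(180.6,224.4),10),'side@10',atz('side',(244.2,278.8),10))
# tab top face corners in the top crop (z=154)
print('tab top',[atz('top',q,154)[:2] for q in((160,219.7),(173,222.8))])
E
python3 c.py
```

```text
topR [[ 0.02 -1.   -0.01]
 [-0.99 -0.02 -0.14]
 [ 0.14  0.01 -0.99]]
base edge 98.06580648981499 -111.57032061371213
base edge 96.68861882676316 158.18372853423642
base edge 97.7045246593006 69.16625182050717
base edge 97.94375572642343 -21.597050964977086
base centre [ 536.62 -183.25]
stand [ 519.76 -182.54] 160.71265881284288
[[-0.41 -0.63]
 [-0.72  1.33]
 [ 1.92  0.63]
 [-2.13  2.28]
 [ 3.97 -1.05]
 [-2.18 -0.65]
 [ 1.1  -0.1 ]
 [-1.98 -0.84]]
gusset eye stand xy -72.36484358081 -7.721158876299646
rack edge 67.87946494574969 -103.62623884913057
rack edge 125.92558589659214 167.92412829433988
rack edge 67.7588354522499 77.39576936565238
rack edge 127.13731503158135 -12.031408764087619
rack c [512.96 179.75] pin [504.74 171.46   0.  ]
eye top@97 [481.16 185.86  97.  ] side@97 [478.95 191.4   97.  ]
org top@10 [481.37 184.61  10.  ] side@10 [473.65 181.25  10.  ]
tab top [array([484.62, 202.44]), array([478.08, 172.4 ])]
```

Request:
step_arm(
  targets=[
    {"dp": [0.2,-0.23,-0.05],"angular": [0,0,0],"fingers": 0},
    {"dp": [0.42,-0.46,-0.1],"angular": [0,0,0],"fingers": 0},
    {"dp": [0.64,-0.7,-0.15],"angular": [0,0,0],"fingers": 0},
    {"dp": [0.86,-0.94,-0.2],"angular": [0,0,0],"fingers": 0},
    {"dp": [0.88,-0.97,-0.2],"angular": [0,0,-0.05],"fingers": 0.2},
    {"dp": [0.9,-1,-0.2],"angular": [0,0,-0.1],"fingers": 0.4},
    {"dp": [0.9,-1,-0.2],"angular": [0,0,-0.15],"fingers": 0.4},
    {"dp": [0.9,-1,-0.2],"angular": [0,0,-0.2],"fingers": 0.4},
  ],
  newtons=40,
)

```text
time: 2.5
tool_pos: [333.3, -285.1, 271.5]
tcp_rot: [180.0, 0.0, 61.5]
ft_force: [-0.3, 0.0, -0.7]
finger_gap: 51.1
grip_force: 0.0
```

```bash
cat >> h.py <<'E'
def todp(target,yaw):
    "world TCP target + yaw -> dp (in units), angular z, from the sensed pose"
    s=sense(); p=np.array(s['tool_pos']); y=np.radians(s['tcp_rot'][2]); D=np.array(target,float)-p
    c,n=np.cos(y),np.sin(y)
    dy=(yaw-s['tcp_rot'][2]+180)%360-180
    return np.round(np.array([D[0]*c+D[1]*n,D[0]*n-D[1]*c,-D[2]])/200,4),round(-dy/180,4)
E
cat > d.py <<'E'
from h import *
s=sense(); print(s['time'],s['tool_pos'],s['tcp_rot'],s['finger_gap'],s['joint_pos'])
print(todp((481.4,186.7,250),77.8))
# prong centreline in the first top picture: sections across the bar
b=cv2.cvtColor(cv2.imread('pics/top0.png'),cv2.COLOR_BGR2GRAY).astype(np.float32)
hsv=cv2.imread('pics/top0.png').astype(np.float32); sat=hsv[...,2]-hsv[...,0]
for v in range(154,214,2):
    u0=345.3+(162.5-v)*-0.0+(332.1-345.3)*(v-162.5)/(204.4-162.5); us=np.arange(int(u0)-8,int(u0)+9)
    print(v,us[0],sat[v,us].astype(int),b[v,us].astype(int))
E
python3 d.py
```

```text
2.5 [ 333.30669555 -285.11020037  271.49922621] [1.79972006e+02 1.01516499e-02 6.15242139e+01] 51.0834276337967 [-4.72466544e+01 -1.90625239e+01  1.05867477e+02 -6.04593036e-04
  9.31652755e+01 -1.87709044e+01]
(array([ 2.4267, -0.4739,  0.1075]), np.float64(-0.0904))
154 339 [38 39 38 38 38 38 36 36 37 38 38 39 39 39 40 39 40] [107 107 107 107 107 106 104 104 106 106 107 107 106 107 106 107 106]
156 339 [37 37 37 37 37 33 21 14 15 22 30 35 38 39 39 39 39] [103 103 104 104 104  99  89  90  94  96 100 103 105 105 105 105 105]
158 338 [34 34 35 35 34 31 20  8  5  4  7 15 30 36 37 38 38] [ 99  99  98  98  98  94  88  90  93  94  95  96 100 101 101 101 101]
160 338 [37 37 37 37 33 21  9  4  3  5 13 28 35 37 37 38 38] [103 102 103 102  99  90  90  94  95  95  98 101 101 102 101 102 101]
162 337 [40 39 40 39 36 23  9  4  4  5 14 30 38 40 40 40 41] [109 109 108 108 104  94  93  94  95  95  99 105 107 107 107 107 107]
164 336 [39 39 39 40 37 26 10  2  2  4 13 29 38 40 41 42 42] [108 108 108 107 103  94  91  93  94  95  98 104 107 109 110 109 109]
166 336 [39 39 38 37 29 14  4  2  3  8 26 36 
[... 2211 characters left out ...]
3  6  7  8  8  9  9 15 31] [55 56 66 82 90 92 90 82 67 58 57 57 57 58 59 67 89]
204 324 [ 0 -4 -2 -1 -3 -3 -2  2  6  7  7  8  8  9 10 23 38] [ 79  84  85  87  91  90  81  68  58  56  56  56  57  58  61  77 100]
206 323 [ 1 -4 -6 -4 -5 -4 -3 -2  1  5  7  8  7  8 10 21 37] [72 87 92 92 91 92 89 82 69 59 56 56 56 57 60 74 95]
208 322 [ 2 -3 -5 -5 -5 -5 -5 -4 -4  1  5  7  7  8  8 18 34] [69 85 90 91 90 91 89 89 84 69 58 56 55 56 57 69 92]
210 322 [-2 -3 -4 -5 -5 -4 -5 -5 -1  4  6  6  7  7 14 28 39] [ 84  89  90  90  89  90  92  90  76  62  56  55  55  57  63  82 100]
212 321 [ 9  8  6  4  1 -1 -3 -3 -1  2  5  6  5  7 13 29 41] [ 53  57  62  70  74  80  86  87  79  65  56  55  55  56  65  86 103]
```

Request:
step_arm(
  targets=[
    {"dp": [0.25,-0.05,0],"fingers": 0.4},
    {"dp": [0.5,-0.1,0],"fingers": 0.4},
    {"dp": [0.75,-0.15,0],"fingers": 0.4},
    {"dp": [1,-0.2,0],"fingers": 0.4},
    {"dp": [1,-0.4,0],"angular": [0,0,-0.03],"fingers": 0.4},
    {"dp": [1,-0.47,0],"angular": [0,0,-0.06],"fingers": 0.4},
    {"dp": [1,-0.47,0],"angular": [0,0,-0.0904],"fingers": 0.4},
    {"dp": [1,-0.47,0],"angular": [0,0,-0.0904],"fingers": 0.4},
  ],
)

```text
validation failed for argument at $.ta...
```

```bash
cat > e.py <<'E'
from h import *
np.set_printoptions(precision=2,suppress=True)
a=atz('top',(344.1,164),170);b=atz('top',(329.7,200),170);r=atz('top',(328.7,205),170)
d=a-b; print('prong pts',a,b,'root',r,'yaw of +x',np.degrees(np.arctan2(d[1],d[0]))+180,'tip',atz('top',(346.8,155.5),177)-r)
s=sense(); print(s['time'],s['tool_pos'],s['tcp_rot'],s['finger_gap'])
print(todp((481.4,186.7,250),77.8))
E
python3 e.py
```

```text
prong pts [ 617.36 -214.89  170.  ] [ 534.31 -181.12  170.  ] root [ 523.   -178.75  170.  ] yaw of +x 157.87169569873038 tip [112.57 -40.91   7.  ]
2.5 [ 333.31 -285.11  271.5 ] [179.97   0.01  61.52] 51.0834276337967
(array([ 2.43, -0.47,  0.11]), np.float64(-0.0904))
```

Request:
step_arm(
  targets=[
    {"dp": [0.25,-0.05,0],"angular": [0,0,0],"fingers": 0.4},
    {"dp": [0.5,-0.1,0],"angular": [0,0,0],"fingers": 0.4},
    {"dp": [0.75,-0.15,0],"angular": [0,0,0],"fingers": 0.4},
    {"dp": [1,-0.2,0],"angular": [0,0,0],"fingers": 0.4},
    {"dp": [1,-0.4,0],"angular": [0,0,-0.03],"fingers": 0.4},
    {"dp": [1,-0.47,0],"angular": [0,0,-0.06],"fingers": 0.4},
    {"dp": [1,-0.47,0],"angular": [0,0,-0.0904],"fingers": 0.4},
    {"dp": [1,-0.47,0],"angular": [0,0,-0.0904],"fingers": 0.4},
  ],
)

```text
time: 3.5
tool_pos: [347.2, -64.7, 271.5]
tcp_rot: [180.0, 0.0, 77.5]
ft_force: [-0.1, 0.5, -0.1]
finger_gap: 51.1
grip_force: 0.0
```

```bash
python3 e.py|tail -2
```

```text
3.5 [347.19 -64.68 271.55] [179.95   0.01  77.45] 51.099094293463885
(array([1.37, 0.38, 0.11]), np.float64(-0.0019))
```

Request:
step_arm(
  targets=[
    {"dp": [0.25,0.07,0],"angular": [0,0,-0.002],"fingers": 0.4},
    {"dp": [0.5,0.15,0],"angular": [0,0,-0.002],"fingers": 0.4},
    {"dp": [0.75,0.25,0],"angular": [0,0,-0.002],"fingers": 0.4},
    {"dp": [1,0.38,0],"angular": [0,0,-0.002],"fingers": 0.4},
    {"dp": [1,0.38,0],"angular": [0,0,-0.002],"fingers": 0.4},
    {"dp": [1,0.38,0],"angular": [0,0,-0.002],"fingers": 0.4},
    {"dp": [1,0.38,0],"angular": [0,0,-0.002],"fingers": 0.4},
    {"dp": [1,0.38,0],"angular": [0,0,-0.002],"fingers": 0.4},
  ],
)

```text
time: 4.5
tool_pos: [464.7, 113.2, 272.0]
tcp_rot: [179.9, -0.0, 77.7]
ft_force: [-0.7, -0.0, 0.6]
finger_gap: 51.5
grip_force: 0.0
```

```bash
python3 e.py|tail -2
```

```text
4.5 [464.65 113.17 271.97] [179.92  -0.02  77.73] 51.48140954531807
(array([0.38, 0.  , 0.11]), np.float64(-0.0004))
```

Request:
step_arm(
  targets=[
    {"dp": [0.2,0,0],"angular": [0,0,0],"fingers": 0.4},
    {"dp": [0.377,0,0],"angular": [0,0,0],"fingers": 0.4},
    {"dp": [0.377,0,0.1],"angular": [0,0,0],"fingers": 0.4},
    {"dp": [0.377,0,0.3],"angular": [0,0,0],"fingers": 0.4},
    {"dp": [0.377,0,0.5],"angular": [0,0,0],"fingers": 0.4},
    {"dp": [0.377,0,0.65],"angular": [0,0,0],"fingers": 0.4},
    {"dp": [0.377,0,0.73],"angular": [0,0,0],"fingers": 0.4},
    {"dp": [0.377,0,0.73],"angular": [0,0,0],"fingers": 0.4},
  ],
)

```text
time: 5.5
tool_pos: [479.7, 186.8, 124.2]
tcp_rot: [-179.9, 0.1, 77.8]
ft_force: [0.4, 0.5, 0.2]
finger_gap: 51.2
grip_force: 0.0
```

```bash
cat > f.py <<'E'
from h import *
import sys
tag=sys.argv[1]; u,v,w,h=map(int,sys.argv[2:6]); u2,v2=map(int,sys.argv[6:8])
ims=[cv2.resize(snapshot(n)[y:y+h,x:x+w],None,fx=5,fy=5,interpolation=cv2.INTER_CUBIC) for n,x,y in(('side',u,v),('top',u2,v2))]
cv2.imwrite(f'pics/{tag}.png',np.hstack(ims))
s=sense(); print(s['time'],s['tool_pos'],s['tcp_rot'],s['finger_gap'],s['ft_force'])
E
python3 f.py grasp 200 190 80 110 140 160
```

```text
5.6 [481.37060342 187.55863801 126.53941112] [ 1.79912294e+02 -4.06188849e-02  7.78073600e+01] 51.521090278576494 [-0.60376877 -0.11978524 -0.07476822]
```

View pics/grasp.png

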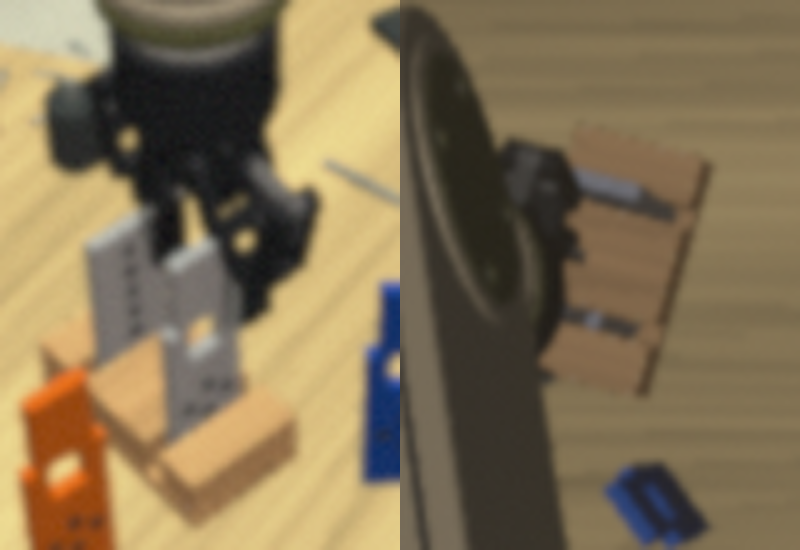

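The side crop shows the tab between the open fingers, with the left finger near crop (165,230) and the right near (250,290). The strip is untouched. Closing the gripper.

Request:
step_arm(
  targets=[
    {"dp": [0,0,0],"angular": [0,0,0],"fingers": 0.6},
    {"dp": [0,0,0],"angular": [0,0,0],"fingers": 0.8},
    {"dp": [0,0,0],"angular": [0,0,0],"fingers": 1},
    {"dp": [0,0,0],"angular": [0,0,0],"fingers": 1},
    {"dp": [0,0,0],"angular": [0,0,0],"fingers": 1},
    {"dp": [0,0,0],"angular": [0,0,0],"fingers": 1},
    {"dp": [0,0,0],"angular": [0,0,0],"fingers": 1},
    {"dp": [0,0,0],"angular": [0,0,0],"fingers": 1},
  ],
  newtons=40,
)

```text
time: 6.6
tool_pos: [481.3, 187.9, 126.1]
tcp_rot: [179.9, -0.0, 77.8]
ft_force: [0.4, -0.7, 5.7]
finger_gap: 7.0
grip_force: 41.7
```

Request:
step_arm(
  targets=[
    {"dp": [0,0,-0.03],"angular": [0,0,0],"fingers": 1},
    {"dp": [0,0,-0.08],"angular": [0,0,0],"fingers": 1},
    {"dp": [0,0,-0.16],"angular": [0,0,0],"fingers": 1},
    {"dp": [0,0,-0.3],"angular": [0,0,0],"fingers": 1},
    {"dp": [0,0,-0.5],"angular": [0,0,0],"fingers": 1},
    {"dp": [0,0,-0.7],"angular": [0,0,0],"fingers": 1},
    {"dp": [0,0,-0.9],"angular": [0,0,0],"fingers": 1},
    {"dp": [0,0,-1],"angular": [0,0,0],"fingers": 1},
  ],
)

```text
time: 7.6
tool_pos: [481.0, 188.1, 328.8]
tcp_rot: [179.8, -0.1, 77.8]
ft_force: [0.5, -0.2, -1.2]
finger_gap: 7.2
grip_force: 40.8
```

```bash
cat > g.py <<'E'
from h import *
import sys
np.set_printoptions(precision=2,suppress=True)
S=np.array([523.,-178.75]); YS=158.2
e=np.radians(YS); X=np.array([np.cos(e),np.sin(e)]); Y=np.array([-X[1],X[0]])
def st2w(x,y): return S+x*X+y*Y
def w2st(p): return np.array([(p[:2]-S)@X,(p[:2]-S)@Y])
if __name__=='__main__':
    s=sense(); print(s['time'],s['tool_pos'],s['tcp_rot'],'gap',s['finger_gap'],'F',s['ft_force'],'F stand',w2st(np.array(s['ft_force'])[:2]+S),'tcp stand',w2st(np.array(s['tool_pos'])))
    t=[float(v) for v in sys.argv[1:4]]
    if t: print('dp',todp((*st2w(t[0],t[1]),t[2]),YS-90))
E
python3 g.py -160 0 320
```

```text
7.6 [480.95 188.07 328.83] [179.84  -0.11  77.85] gap 7.182312479309596 F [ 0.52 -0.2  -1.2 ] F stand [-0.55 -0.01] tcp stand [ 175.27 -324.97]
dp (array([-1.88,  1.38,  0.04]), np.float64(0.0536))
```

Request:
step_arm(
  targets=[
    {"dp": [-0.1,0.07,0],"angular": [0,0,0],"fingers": 1},
    {"dp": [-0.3,0.2,0],"angular": [0,0,0],"fingers": 1},
    {"dp": [-0.5,0.35,0],"angular": [0,0,0.01],"fingers": 1},
    {"dp": [-0.7,0.5,0],"angular": [0,0,0.02],"fingers": 1},
    {"dp": [-0.85,0.65,0],"angular": [0,0,0.03],"fingers": 1},
    {"dp": [-0.95,0.8,0],"angular": [0,0,0.04],"fingers": 1},
    {"dp": [-1,0.9,0],"angular": [0,0,0.053],"fingers": 1},
    {"dp": [-1,0.9,0],"angular": [0,0,0.053],"fingers": 1},
  ],
)

```text
time: 8.6
tool_pos: [614.4, -46.7, 323.8]
tcp_rot: [-179.8, 0.0, 68.2]
ft_force: [0.0, 0.5, -1.2]
finger_gap: 7.4
grip_force: 40.7
```

```bash
python3 g.py -160 0 320
```

```text
8.6 [614.42 -46.68 323.79] [-179.84    0.03   68.2 ] gap 7.4461527005641095 F [ 0.05  0.48 -1.16] F stand [ 0.13 -0.46] tcp stand [ -35.84 -156.58]
dp (array([-0.78,  0.62,  0.02]), np.float64(-0.0))
```

Request:
step_arm(
  targets=[
    {"dp": [-0.15,0.15,0],"angular": [0,0,0],"fingers": 1},
    {"dp": [-0.35,0.3,0],"angular": [0,0,0],"fingers": 1},
    {"dp": [-0.55,0.5,0],"angular": [0,0,0],"fingers": 1},
    {"dp": [-0.7,0.6,0],"angular": [0,0,0],"fingers": 1},
    {"dp": [-0.78,0.62,0.1],"angular": [0,0,0],"fingers": 1},
    {"dp": [-0.78,0.62,0.3],"angular": [0,0,0],"fingers": 1},
    {"dp": [-0.78,0.62,0.47],"angular": [0,0,0],"fingers": 1},
    {"dp": [-0.78,0.62,0.47],"angular": [0,0,0],"fingers": 1},
  ],
)

```text
time: 9.6
tool_pos: [669.0, -234.0, 225.5]
tcp_rot: [-179.4, -0.0, 68.4]
ft_force: [-0.1, -0.0, -1.4]
finger_gap: 7.1
grip_force: 40.7
```

```bash
cat > k.py <<'E'
from g import *
for n in('side','top'): cv2.imwrite(f'pics/{n}_k.png',snapshot(n))
s=sense(); print(s['tool_pos'],s['tcp_rot'])
for l in('link_eye','prong_bend','link'):
    R={n:pinpoint(n,l) for n in('side','top')}
    for n in R: print(n,l,[(np.round(x['at'],1),round(x['conf'],2)) for x in R[n][:5]])
tp=np.array(s['tool_pos']); ex=[tp[0],tp[1],tp[2]-29]
for n in('side','top'): print(n,'expected eye',proj(n,ex),'expected bend',proj(n,(*st2w(-105,0),165)),'tip',proj(n,(*st2w(-122,0),175)))
a=cv2.imread('pics/side_k.png');b=cv2.imread('pics/top_k.png')
cr=lambda im,u,v:cv2.resize(im[v:v+100,u:u+80],None,fx=5,fy=5,interpolation=cv2.INTER_CUBIC)
cv2.imwrite('pics/k.png',np.hstack([cr(a,245,95),cr(b,310,120)]))
E
python3 k.py
```

```text
[ 671.56 -235.36  231.55] [-179.95   -0.02   68.36]
side link_eye [(array([281.2, 258.3]), 0.97), (array([210.8, 284.9]), 0.66), (array([269.7, 128.5]), 0.62)]
top link_eye [(array([136.4, 218.4]), 0.45)]
side prong_bend [(array([280.2, 141.6]), 0.55), (array([298.1, 159. ]), 0.46)]
top prong_bend []
side link [(array([279.3, 283.8]), 0.95), (array([212.7, 302. ]), 0.76), (array([270.4, 151.3]), 0.69), (array([300.7, 202.5]), 0.35)]
top link [(array([193.8, 259.9]), 0.8), (array([142.3, 220. ]), 0.59)]
side expected eye [268.85 126.39] expected bend [279.14 143.64] tip [276.07 138.6 ]
top expected eye [356.47 136.96] expected bend [344.8  163.15] tip [348.52 155.43]
```

View pics/k.png

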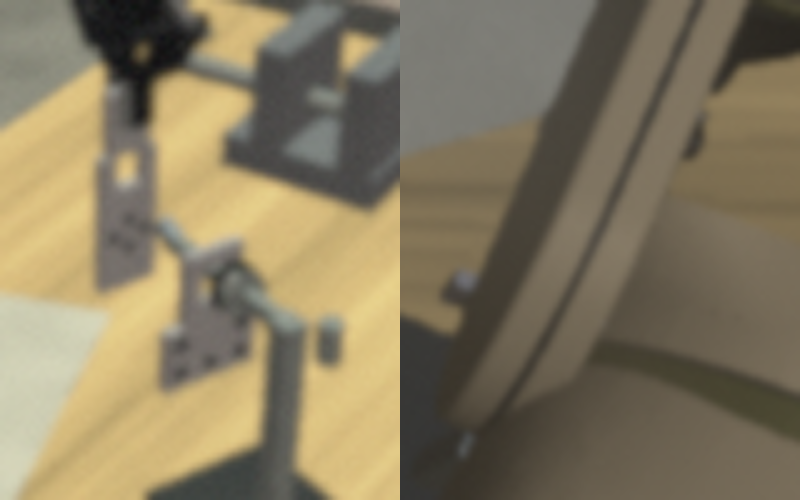

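```bash
cat > m.py <<'E'
from g import *
tp=np.array([671.56,-235.36,231.55]); u=tp[2]-116.3; x,y=w2st(tp); print('tcp stand',x,y)
def show(t,X): print(t,(proj('side',(*st2w(X[0],X[1]),X[2]))-[245,95])*5+2)
for t,X in {'botA':(x+4,y+22,u),'botB':(x+4,y-22,u),'shA':(x+4,y+22,u+99),'shB':(x+4,y-22,u+99),'eyeface':(x+4,y,u+87),'eyebot':(x+4,y,u+75),'eyetop':(x+4,y,u+99),'tiptop':(-122,0,177),'tipbot':(-125,0,168),'root':(0,0,165),'posttop':(9,0,170),'posttopA':(0,9,170),'posttopB':(0,-9,170)}.items(): show(t,X)
m=[r for r in masks_of('side','link') if abs(r['at'][0]-270)<12]
for r in m:
    vv,uu=np.nonzero(r['pixels']); print(r['conf'],uu.min(),uu.max(),vv.min(),vv.max(),'crop bottom',(vv.max()-95)*5+4)
E
python3 m.py
python3 - <<'E'
import cv2
a=cv2.imread('pics/side_k.png',0)
print(a[108:156:1,262:280])
E
```

```text
tcp stand -158.95898761192726 -2.608822989614404
botA [149.4  267.23]
botB [ 95.38 287.5 ]
shA [153.33 135.66]
shB [ 96.62 154.99]
eyeface [124.86 161.97]
eyebot [124.53 178.48]
eyetop [125.19 145.25]
tiptop [157.46 217.27]
tipbot [154.31 227.43]
root [276.73 322.39]
posttop [286.8  322.45]
posttopA [289.07 310.7 ]
posttopB [265.43 320.19]
0.81 264 276 112 152 crop bottom 289
0.64 272 291 246 286 crop bottom 959
[[156 166 165 138  92  53  35  26  23  25  28  32  29  26  26  34  42  50]
 [176 185 183 157 109  67  42  27  25  23  27  23  24  30  46  60  78  95]
 [191 193 187 163 115  73  52  43  35  27  21  21  30  52  77 105 124 140]
 [195 194 186 165 126  93  78  70  57  41  30  23  41  72 112 141 157 171]
 [193 194 186 170 141 123 109  91  68  48  28  26  50  91 134 161 176 181]
 [195 192 185 164 144 133 119  95  76  53  32  30  57 101 144 172 182 186]
 [193 192 179 153 133 122 110  92  76  55  34  32  56 103 151 178 186 186]
 [193 186 173 146 122 111 101  86  76  54  33  33  58 108 153 180 188 188]
 [187 181 170 144 118 106  98  89  77  55  36  33  61 108 155 181 190 189]
 [184 180
[... 2216 characters left out ...]
118 140 168 185 184 169]
 [171 153 126 112 112 112 112 113 112 111 109 111 120 145 175 192 196 187]
 [170 153 129 113 111 113 113 112 112 113 111 114 123 149 179 196 200 195]
 [172 155 128 113 110 113 112 112 111 115 117 123 137 162 184 198 201 195]
 [175 157 129 113 111 112 114 116 120 128 138 150 165 181 195 199 203 195]
 [176 158 130 115 114 118 123 129 144 155 170 179 189 196 200 202 204 199]
 [177 162 140 126 129 139 146 158 171 183 192 197 199 201 204 204 204 199]
 [178 171 156 147 153 165 174 182 191 195 199 201 203 204 205 206 206 196]
 [179 175 172 171 173 180 189 195 197 200 202 201 203 206 207 205 203 194]
 [183 180 184 183 186 192 196 200 201 201 203 204 206 207 206 203 200 189]]
```

Request:
step_arm(
  targets=[
    {"dp": [-0.005,0,0.05],"angular": [0,0,0.001],"fingers": 1},
    {"dp": [-0.01,0,0.1],"angular": [0,0,0.001],"fingers": 1},
    {"dp": [-0.01,0,0.15],"angular": [0,0,0.001],"fingers": 1},
    {"dp": [-0.01,0,0.151],"angular": [0,0,0.001],"fingers": 1},
    {"dp": [-0.01,-0.02,0.151],"angular": [0,0,0.001],"fingers": 1},
    {"dp": [-0.01,-0.06,0.151],"angular": [0,0,0.001],"fingers": 1},
    {"dp": [-0.01,-0.1,0.151],"angular": [0,0,0.001],"fingers": 1},
    {"dp": [-0.01,-0.1,0.151],"angular": [0,0,0.001],"fingers": 1},
  ],
)

```text
time: 11.05
tool_pos: [652.2, -230.8, 201.7]
tcp_rot: [180.0, 0.0, 68.1]
ft_force: [0.0, 1.2, -1.6]
finger_gap: 7.1
grip_force: 40.7
```

```bash
python3 g.py -100 -1 201
python3 - <<'E'
from g import *
for i in range(3):
    snapshot('side'); s=sense(); print(s['time'],w2st(s['tool_pos']),s['tool_pos'][2],s['tcp_rot'],s['ft_force'])
r=pinpoint('side','link_eye'); print([(np.round(x['at'],1),round(x['conf'],2)) for x in r])
E
```

```text
11.05 [ 652.19 -230.78  201.66] [179.97   0.    68.11] gap 7.107579966132081 F [ 0.03  1.16 -1.6 ] F stand [ 0.4  -1.09] tcp stand [-139.27    0.34]
dp (array([ 0.01, -0.2 ,  0.  ]), np.float64(-0.0005))
11.1 [-139.57    0.36] 201.59690540484277 [179.96   0.    68.11] [ 0.79 -0.64 -1.16]
11.15 [-139.75    0.35] 201.48071118969273 [179.97   0.    68.11] [-0.44  0.53 -1.52]
11.2 [-139.87    0.36] 201.42056385324867 [179.97  -0.    68.11] [-0.18  0.12 -0.88]
[(array([212.5, 284.9]), 0.72), (array([283.9, 260.3]), 0.72), (array([295.5, 203.5]), 0.72), (array([338.7, 207.7]), 0.68), (array([271.2, 140. ]), 0.6)]
```

Request:
step_arm(
  targets=[
    {"dp": [0.005,-0.02,0],"angular": [0,0,0],"fingers": 1},
    {"dp": [0.005,-0.04,0],"angular": [0,0,0],"fingers": 1},
    {"dp": [0.005,-0.06,0],"angular": [0,0,0],"fingers": 1},
    {"dp": [0.005,-0.08,0],"angular": [0,0,0],"fingers": 1},
    {"dp": [0.005,-0.1,0],"angular": [0,0,0],"fingers": 1},
    {"dp": [0.005,-0.12,0],"angular": [0,0,0],"fingers": 1},
    {"dp": [0.005,-0.135,0],"angular": [0,0,0],"fingers": 1},
    {"dp": [0.005,-0.135,0],"angular": [0,0,0],"fingers": 1},
  ],
)

```text
time: 12.25
tool_pos: [627.8, -219.9, 201.2]
tcp_rot: [180.0, -0.0, 68.1]
ft_force: [-0.2, -0.3, -2.2]
finger_gap: 7.4
grip_force: 40.7
```

```bash
python3 g.py -95 -1 195; python3 f.py in1 245 95 80 100 310 120
```

```text
12.25 [ 627.81 -219.94  201.18] [180.    -0.    68.11] gap 7.403292574413953 F [-0.23 -0.26 -2.24] F stand [0.11 0.32] tcp stand [-112.61   -0.68]
dp (array([ 0.  , -0.09,  0.03]), np.float64(-0.0005))
12.35 [ 627.96368919 -220.0186887   201.12997567] [1.79994960e+02 6.03773659e-04 6.81098675e+01] 7.208727442566317 [-0.5425486   0.61965616 -0.75146646]
```

View pics/in1.png

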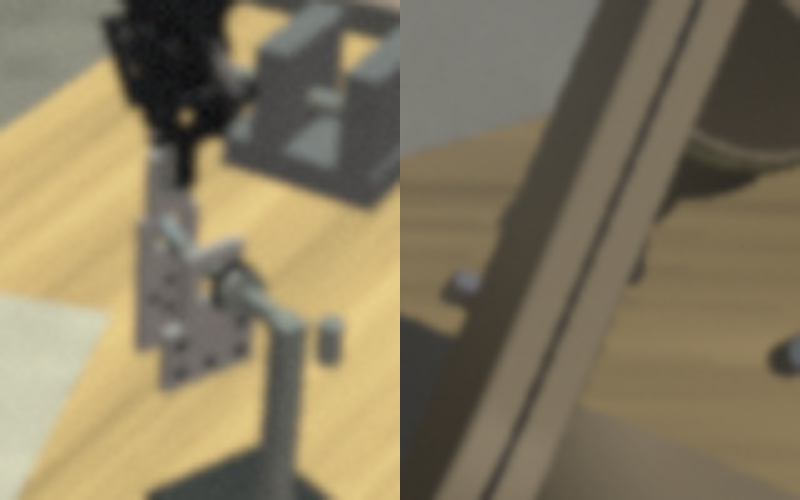

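The side crop shows the lip tip at about (165,222) entering the eye with no contact force. I'll continue in and downward.

Request:
step_arm(
  targets=[
    {"dp": [0,0,0.015],"angular": [0,0,0],"fingers": 1},
    {"dp": [0,-0.02,0.02],"angular": [0,0,0],"fingers": 1},
    {"dp": [0,-0.04,0.028],"angular": [0,0,0],"fingers": 1},
    {"dp": [0,-0.06,0.035],"angular": [0,0,0],"fingers": 1},
    {"dp": [0,-0.08,0.04],"angular": [0,0,0],"fingers": 1},
    {"dp": [0,-0.09,0.045],"angular": [0,0,0],"fingers": 1},
    {"dp": [0,-0.09,0.045],"angular": [0,0,0],"fingers": 1},
    {"dp": [0,-0.09,0.045],"angular": [0,0,0],"fingers": 1},
  ],
)

```text
time: 13.35
tool_pos: [611.3, -213.3, 192.2]
tcp_rot: [180.0, -0.0, 68.1]
ft_force: [-0.0, -0.2, -1.2]
finger_gap: 7.4
grip_force: 40.7
```

```bash
python3 g.py -95 -1 187
```

```text
13.35 [ 611.34 -213.33  192.2 ] [179.99  -0.    68.11] gap 7.442724245186843 F [-0.04 -0.2  -1.16] F stand [-0.04  0.2 ] tcp stand [-94.87  -0.7 ]
dp (array([0.  , 0.  , 0.03]), np.float64(-0.0005))
```

Request:
step_arm(
  targets=[
    {"dp": [0,0,0.005],"angular": [0,0,0],"fingers": 1},
    {"dp": [0,0,0.01],"angular": [0,0,0],"fingers": 1},
    {"dp": [0,0,0.015],"angular": [0,0,0],"fingers": 1},
    {"dp": [0,0,0.018],"angular": [0,0,0],"fingers": 1},
    {"dp": [0,0,0.02],"angular": [0,0,0],"fingers": 1},
    {"dp": [0,0,0.02],"angular": [0,0,0],"fingers": 1},
    {"dp": [0,0,0.02],"angular": [0,0,0],"fingers": 1},
    {"dp": [0,0,0.02],"angular": [0,0,0],"fingers": 1},
  ],
)

```text
time: 14.35
tool_pos: [611.3, -213.3, 188.2]
tcp_rot: [180.0, 0.0, 68.1]
ft_force: [-0.3, 0.2, -1.5]
finger_gap: 7.1
grip_force: 40.7
```

Request:
step_arm(
  targets=[
    {"dp": [0,0,0.001],"angular": [0,0,0],"fingers": 1},
    {"dp": [0,0,0.002],"angular": [0,0,0],"fingers": 1},
    {"dp": [0,0,0.003],"angular": [0,0,0],"fingers": 1},
    {"dp": [0,0,0.004],"angular": [0,0,0],"fingers": 1},
    {"dp": [0,0,0.005],"angular": [0,0,0],"fingers": 1},
    {"dp": [0,0,0.005],"angular": [0,0,0],"fingers": 1},
    {"dp": [0,0,0.005],"angular": [0,0,0],"fingers": 1},
    {"dp": [0,0,0.005],"angular": [0,0,0],"fingers": 1},
  ],
)

```text
time: 15.35
tool_pos: [611.2, -213.3, 187.2]
tcp_rot: [180.0, 0.0, 68.1]
ft_force: [-1.5, -0.6, -0.3]
finger_gap: 7.2
grip_force: 40.9
```

Request:
step_arm(
  targets=[
    {"dp": [0,0,0.001],"angular": [0,0,0],"fingers": 1},
    {"dp": [0,0,0.001],"angular": [0,0,0],"fingers": 1},
    {"dp": [0,0,0.002],"angular": [0,0,0],"fingers": 1},
    {"dp": [0,0,0.002],"angular": [0,0,0],"fingers": 1},
    {"dp": [0,0,0.003],"angular": [0,0,0],"fingers": 1},
    {"dp": [0,0,0.003],"angular": [0,0,0],"fingers": 1},
    {"dp": [0,0,0.003],"angular": [0,0,0],"fingers": 1},
    {"dp": [0,0,0.003],"angular": [0,0,0],"fingers": 1},
  ],
)

```text
time: 16.35
tool_pos: [611.4, -213.3, 187.2]
tcp_rot: [180.0, 0.0, 68.1]
ft_force: [-3.2, 0.8, 5.4]
finger_gap: 7.7
grip_force: 41.9
```

```bash
cat > n.py <<'E'
from g import *
F=[]
for i in range(4):
    snapshot('side'); s=sense(); F.append([*w2st(np.array(s['ft_force'])[:2]+S),s['ft_force'][2]])
print(s['time'],'F stand mean',np.mean(F,0),'std',np.std(F,0),'tcp',w2st(s['tool_pos']),s['tool_pos'][2],'tq',s['wrist_torque'])
E
python3 n.py
```

```text
16.55 F stand mean [3.67 0.02 6.55] std [0.59 0.27 0.24] tcp [-94.87  -0.69] 187.118377127533 tq [ 0.26  0.61 -0.02]
```

Request:
step_arm(
  targets=[
    {"dp": [0,0,-0.004],"angular": [0,0,0],"fingers": 1},
    {"dp": [0,0,-0.01],"angular": [0,0,0],"fingers": 1},
    {"dp": [0,-0.015,-0.01],"angular": [0,0,0],"fingers": 1},
    {"dp": [0,-0.03,-0.01],"angular": [0,0,0],"fingers": 1},
    {"dp": [0,-0.03,-0.006],"angular": [0,0,0],"fingers": 1},
    {"dp": [0,-0.03,-0.004],"angular": [0,0,0],"fingers": 1},
    {"dp": [0,-0.03,-0.002],"angular": [0,0,0],"fingers": 1},
    {"dp": [0,-0.03,-0.002],"angular": [0,0,0],"fingers": 1},
  ],
)

```text
time: 17.55
tool_pos: [605.7, -211.1, 187.2]
tcp_rot: [180.0, -0.0, 68.1]
ft_force: [-1.3, -0.0, 1.2]
finger_gap: 7.2
grip_force: 41.2
```

```bash
python3 n.py
```

```text
17.75 F stand mean [ 2.16 -0.22  2.54] std [0.24 0.39 0.61] tcp [-88.79  -0.71] 187.16077197849228 tq [ 0.17  0.41 -0.01]
```

Request:
step_arm(
  targets=[
    {"dp": [0,0,-0.003],"angular": [0,0,0],"fingers": 1},
    {"dp": [0,-0.01,-0.003],"angular": [0,0,0],"fingers": 1},
    {"dp": [0,-0.02,-0.003],"angular": [0,0,0],"fingers": 1},
    {"dp": [0,-0.03,-0.003],"angular": [0,0,0],"fingers": 1},
    {"dp": [0,-0.04,-0.003],"angular": [0,0,0],"fingers": 1},
    {"dp": [0,-0.05,-0.003],"angular": [0,0,0],"fingers": 1},
    {"dp": [0,-0.055,-0.003],"angular": [0,0,0],"fingers": 1},
    {"dp": [0,-0.055,-0.003],"angular": [0,0,0],"fingers": 1},
  ],
)

```text
time: 18.75
tool_pos: [595.5, -206.9, 187.6]
tcp_rot: [180.0, 0.0, 68.1]
ft_force: [-0.6, 0.9, -1.8]
finger_gap: 7.7
grip_force: 40.8
```

```bash
python3 n.py
python3 - <<'E'
from g import *
for u,z in(((339.8,177.7),182),((334,190),180),((335,188),181),((336,185),181)): print(u,w2st(atz('top',u,z)))
E
```

```text
18.95 F stand mean [ 0.   -0.22 -1.46] std [0.38 0.3  0.36] tcp [-77.8  -0.7] 187.50621957465918 tq [ 0.06 -0.02 -0.02]
(339.8, 177.7) [-64.59  -0.97]
(334, 190) [-34.13  -2.67]
(335, 188) [-38.97  -2.37]
(336, 185) [-46.14  -2.74]
```

Request:
step_arm(
  targets=[
    {"dp": [0,-0.01,0],"angular": [0,0,0],"fingers": 1},
    {"dp": [0,-0.02,0],"angular": [0,0,0],"fingers": 1},
    {"dp": [0,-0.03,0],"angular": [0,0,0],"fingers": 1},
    {"dp": [0,-0.04,0],"angular": [0,0,0],"fingers": 1},
    {"dp": [0,-0.05,0],"angular": [0,0,0],"fingers": 1},
    {"dp": [0,-0.06,0],"angular": [0,0,0],"fingers": 1},
    {"dp": [0,-0.065,0],"angular": [0,0,0],"fingers": 1},
    {"dp": [0,-0.065,0],"angular": [0,0,0],"fingers": 1},
  ],
)

```text
time: 19.95
tool_pos: [583.3, -202.1, 187.6]
tcp_rot: [-180.0, -0.0, 68.1]
ft_force: [0.8, -0.1, -0.8]
finger_gap: 7.1
grip_force: 40.7
```

```bash
python3 n.py; python3 f.py in2 250 110 64 80 310 130
```

```text
20.15 F stand mean [-0.16 -0.09 -1.19] std [0.28 0.48 0.58] tcp [-64.79  -0.73] 187.50227721619999 tq [0.01 0.04 0.02]
20.25 [ 583.4339534  -202.13634534  187.49784525] [-1.79999823e+02 -1.38083330e-03  6.81109200e+01] 7.385279615203061 [ 0.20379409  0.48885002 -0.69431774]
```

View pics/in2.png

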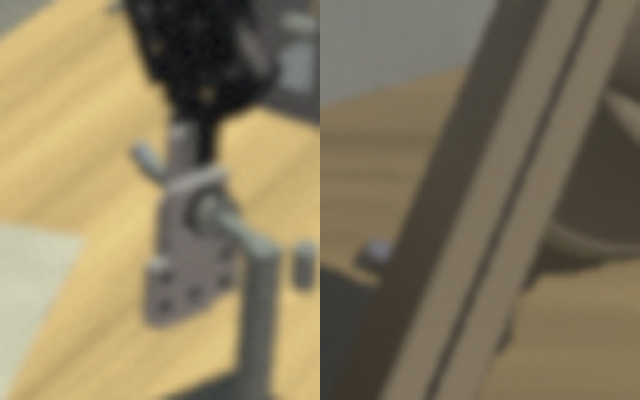

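The side crop shows the link hanging behind the gusset, with the prong tip protruding at (140,150). From here I feel for the collar in small steps.

Request:
step_arm(
  targets=[
    {"dp": [0,-0.002,0],"angular": [0,0,0],"fingers": 1},
    {"dp": [0,-0.004,0],"angular": [0,0,0],"fingers": 1},
    {"dp": [0,-0.006,0],"angular": [0,0,0],"fingers": 1},
    {"dp": [0,-0.008,0],"angular": [0,0,0],"fingers": 1},
    {"dp": [0,-0.01,0],"angular": [0,0,0],"fingers": 1},
    {"dp": [0,-0.01,0],"angular": [0,0,0],"fingers": 1},
    {"dp": [0,-0.01,0],"angular": [0,0,0],"fingers": 1},
    {"dp": [0,-0.01,0],"angular": [0,0,0],"fingers": 1},
  ],
)

```text
time: 21.25
tool_pos: [581.5, -201.4, 187.5]
tcp_rot: [-180.0, -0.0, 68.1]
ft_force: [0.1, 0.5, -1.2]
finger_gap: 7.0
grip_force: 40.7
```

```bash
python3 n.py
```

```text
21.45 F stand mean [ 0.46  0.1  -1.49] std [0.29 0.31 0.44] tcp [-62.76  -0.74] 187.4721271228103 tq [-0.03 -0.01  0.02]
```

Request:
step_arm(
  targets=[
    {"dp": [0,-0.002,0],"angular": [0,0,0],"fingers": 1},
    {"dp": [0,-0.004,0],"angular": [0,0,0],"fingers": 1},
    {"dp": [0,-0.006,0],"angular": [0,0,0],"fingers": 1},
    {"dp": [0,-0.008,0],"angular": [0,0,0],"fingers": 1},
    {"dp": [0,-0.008,0],"angular": [0,0,0],"fingers": 1},
    {"dp": [0,-0.008,0],"angular": [0,0,0],"fingers": 1},
    {"dp": [0,-0.008,0],"angular": [0,0,0],"fingers": 1},
    {"dp": [0,-0.008,0],"angular": [0,0,0],"fingers": 1},
  ],
)

```text
time: 22.45
tool_pos: [580.0, -200.8, 187.5]
tcp_rot: [-180.0, -0.0, 68.1]
ft_force: [0.4, 0.0, -1.0]
finger_gap: 7.4
grip_force: 40.7
```

Request:
step_arm(
  targets=[
    {"dp": [0,-0.002,0],"angular": [0,0,0],"fingers": 1},
    {"dp": [0,-0.004,0],"angular": [0,0,0],"fingers": 1},
    {"dp": [0,-0.006,0],"angular": [0,0,0],"fingers": 1},
    {"dp": [0,-0.008,0],"angular": [0,0,0],"fingers": 1},
    {"dp": [0,-0.008,0],"angular": [0,0,0],"fingers": 1},
    {"dp": [0,-0.008,0],"angular": [0,0,0],"fingers": 1},
    {"dp": [0,-0.008,0],"angular": [0,0,0],"fingers": 1},
    {"dp": [0,-0.008,0],"angular": [0,0,0],"fingers": 1},
  ],
)

```text
time: 23.45
tool_pos: [578.5, -200.2, 187.4]
tcp_rot: [-180.0, 0.0, 68.1]
ft_force: [0.8, 0.1, -1.1]
finger_gap: 7.1
grip_force: 40.7
```

Request:
step_arm(
  targets=[
    {"dp": [0,-0.002,0],"angular": [0,0,0],"fingers": 1},
    {"dp": [0,-0.004,0],"angular": [0,0,0],"fingers": 1},
    {"dp": [0,-0.006,0],"angular": [0,0,0],"fingers": 1},
    {"dp": [0,-0.008,0],"angular": [0,0,0],"fingers": 1},
    {"dp": [0,-0.008,0],"angular": [0,0,0],"fingers": 1},
    {"dp": [0,-0.008,0],"angular": [0,0,0],"fingers": 1},
    {"dp": [0,-0.008,0],"angular": [0,0,0],"fingers": 1},
    {"dp": [0,-0.008,0],"angular": [0,0,0],"fingers": 1},
  ],
)

```text
time: 24.45
tool_pos: [577.2, -199.7, 187.6]
tcp_rot: [180.0, -0.0, 68.1]
ft_force: [3.9, -1.7, -3.4]
finger_gap: 7.0
grip_force: 40.4
```

```bash
python3 n.py
```

```text
24.65 F stand mean [-4.8  -0.36 -3.27] std [0.25 0.77 0.25] tcp [-58.12  -0.74] 187.59289248690266 tq [-0.32 -0.91 -0.07]
```

Collar found at about 5 N. A touch more to reach roughly 6 N, then hold.

Request:
step_arm(
  targets=[
    {"dp": [0,-0.001,0],"angular": [0,0,0],"fingers": 1},
    {"dp": [0,-0.0015,0],"angular": [0,0,0],"fingers": 1},
    {"dp": [0,-0.0015,0],"angular": [0,0,0],"fingers": 1},
    {"dp": [0,-0.0015,0],"angular": [0,0,0],"fingers": 1},
    {"dp": [0,-0.0015,0],"angular": [0,0,0],"fingers": 1},
    {"dp": [0,-0.0015,0],"angular": [0,0,0],"fingers": 1},
    {"dp": [0,-0.0015,0],"angular": [0,0,0],"fingers": 1},
    {"dp": [0,-0.0015,0],"angular": [0,0,0],"fingers": 1},
  ],
)

```text
time: 25.65
tool_pos: [577.1, -199.6, 187.6]
tcp_rot: [180.0, -0.0, 68.1]
ft_force: [4.7, -1.7, -3.9]
finger_gap: 7.8
grip_force: 40.3
```

```bash
python3 n.py
```

```text
25.85 F stand mean [-5.65 -0.66 -2.91] std [0.32 0.1  0.42] tcp [-57.95  -0.78] 187.61243589306693 tq [-0.37 -1.02  0.05]
```

Request:
step_arm(
  targets=[
    {"dp": [0,0.001,0],"angular": [0,0,0],"fingers": 1},
    {"dp": [0,0.002,0],"angular": [0,0,0],"fingers": 1},
    {"dp": [0,0.003,0],"angular": [0,0,0],"fingers": 1},
    {"dp": [0,0.003,0.001],"angular": [0,0,0],"fingers": 1},
    {"dp": [0,0.003,0.002],"angular": [0,0,0],"fingers": 1},
    {"dp": [0,0.003,0.002],"angular": [0,0,0],"fingers": 1},
    {"dp": [0,0.003,0.002],"angular": [0,0,0],"fingers": 1},
    {"dp": [0,0.003,0.002],"angular": [0,0,0],"fingers": 1},
  ],
)

```text
time: 26.85
tool_pos: [577.5, -199.7, 187.4]
tcp_rot: [180.0, 0.0, 68.1]
ft_force: [3.4, -1.7, 1.5]
finger_gap: 7.2
grip_force: 41.1
```

```bash
python3 n.py
```

```text
27.05 F stand mean [-3.88  0.02  1.01] std [0.37 0.27 0.38] tcp [-58.37  -0.7 ] 187.2429158280282 tq [-0.25 -0.67 -0.01]
```

Request:
step_arm(
  targets=[
    {"dp": [0,0,0],"angular": [0,0,0],"fingers": 0.92},
    {"dp": [0,0,0],"angular": [0,0,0],"fingers": 0.88},
    {"dp": [0,0,0],"angular": [0,0,0],"fingers": 0.84},
    {"dp": [0,0,0],"angular": [0,0,0],"fingers": 0.8},
    {"dp": [0,0,0],"angular": [0,0,0],"fingers": 0.75},
    {"dp": [0,0,0],"angular": [0,0,0],"fingers": 0.7},
    {"dp": [0,0,0],"angular": [0,0,0],"fingers": 0.7},
    {"dp": [0,0,0],"angular": [0,0,0],"fingers": 0.7},
  ],
  newtons=20,
)

```text
time: 28.05
tool_pos: [577.4, -199.7, 187.1]
tcp_rot: [-180.0, -0.0, 68.1]
ft_force: [0.3, -0.6, -0.2]
finger_gap: 25.5
grip_force: 0.0
```

```bash
python3 n.py; python3 f.py rel 250 110 64 80 310 130
```

```text
28.25 F stand mean [-0.11 -0.33 -0.12] std [0.26 0.49 0.35] tcp [-58.25  -0.74] 187.09290744606324 tq [-0.04  0.01 -0.04]
28.35 [ 577.3819704  -199.69398819  187.12028955] [ 1.79999118e+02 -7.67251970e-04  6.81094959e+01] 25.500772239416076 [-0.02428738 -0.68670042  0.82090812]
```

View pics/rel.png

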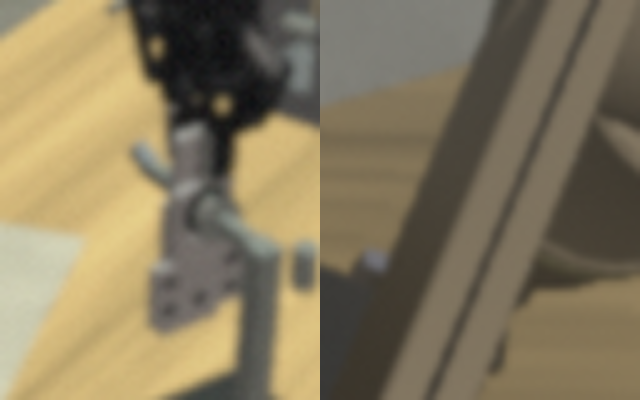

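The release crop shows the pair hanging together at about (190,240), with the fingers clear of the tab. Withdrawing straight up.

Request:
step_arm(
  targets=[
    {"dp": [0,0,-0.02],"angular": [0,0,0],"fingers": 0.7},
    {"dp": [0,0,-0.06],"angular": [0,0,0],"fingers": 0.7},
    {"dp": [0,0,-0.12],"angular": [0,0,0],"fingers": 0.7},
    {"dp": [0,0,-0.2],"angular": [0,0,0],"fingers": 0.7},
    {"dp": [0,0,-0.35],"angular": [0,0,0],"fingers": 0.7},
    {"dp": [0,0,-0.5],"angular": [0,0,0],"fingers": 0.7},
    {"dp": [0,0,-0.7],"angular": [0,0,0],"fingers": 0.7},
    {"dp": [0,0,-0.7],"angular": [0,0,0],"fingers": 0.7},
  ],
)

```text
time: 29.35
tool_pos: [579.0, -200.4, 333.4]
tcp_rot: [179.5, 0.0, 68.1]
ft_force: [-0.7, 0.2, -0.1]
finger_gap: 26.0
grip_force: 0.0
```

Request:
step_arm(
  targets=[
    {"dp": [0.25,0,0],"angular": [0,0,0],"fingers": 0.7},
    {"dp": [0.5,0,0],"angular": [0,0,0],"fingers": 0.7},
    {"dp": [0.75,0,0],"angular": [0,0,0],"fingers": 0.7},
    {"dp": [1,0,0],"angular": [0,0,0],"fingers": 0.7},
    {"dp": [1,0,0],"angular": [0,0,0],"fingers": 0.7},
    {"dp": [1,0,0],"angular": [0,0,0],"fingers": 0.7},
    {"dp": [1,0,0],"angular": [0,0,0],"fingers": 0.7},
    {"dp": [1,0,0],"angular": [0,0,0],"fingers": 0.7},
  ],
)

```text
time: 30.35
tool_pos: [651.7, -15.3, 327.3]
tcp_rot: [180.0, 0.0, 68.0]
ft_force: [-0.6, -0.6, -0.4]
finger_gap: 25.6
grip_force: 0.0
```

```bash
python3 f.py fin 250 110 64 80 310 145
```

```text
30.45 [651.79803474 -15.00700739 327.2747475 ] [ 1.79988562e+02 -1.05120074e-03  6.80384499e+01] 25.753382739123623 [ 0.32734011 -0.1332721   0.06017284]
```

View pics/fin.png

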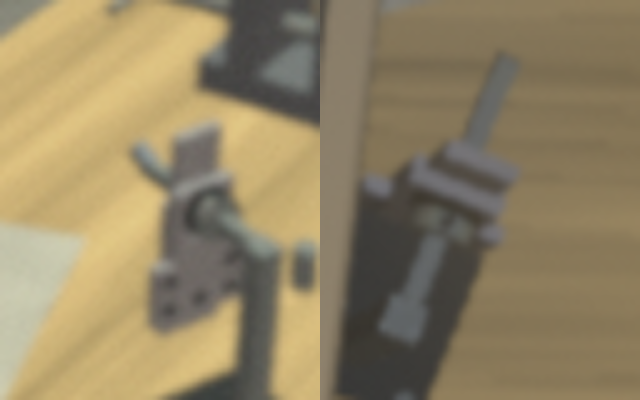

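Run:
```python
from g import *
for c,z in(((482,166),214.5),((458,188),182)): print(w2st(atz('top',(310+(c[0]-320-2)/5,145+(c[1]-2)/5),z)))
```

```text
[-57.91  -1.31]
[-52.84  -2.68]
```

The final view shows both plates parallel and touching on the prong, and the measured spacing is consistent with contact. Handing in.

```bash
python3 -c "
from bench import *
print(hand_in())"
```

```text
the job is handed in; nothing more can be done
None
```

I hung the link on the hook in front of the gusset, pushed the gusset back to the collar, pressed the pair at about 5.7 N and released them; both hang together. I handed the job in at about 30 s, and no verdict came back.

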